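Unlatch the wrapping machine and hold its sprung hood open

ROBOT

A 7-joint arm with a two-finger parallel gripper is mounted at the origin on the work surface. World frame = base frame: x ahead of the robot, y to its left, z up, the work surface at z = 0. Lengths are in mm, angles in degrees, forces in N, time in s.
With the tool pointing down it reaches from about 400 to 875 mm from the base axis. Payload 6.5 kg.
Tool frame: the origin (TCP) lies at the very end of the fingers, on their centre line; the grasp point (between the pads) lies 19 mm behind it (grip_depth is the z of the grasp point in the tool frame, in mm); z points along the fingers, y is the line along which they close (so a half turn about z gives the same grasp; the last joint's range is limited). The gripper opens to 88 mm and grips with 3 to 60 N. Pads are 18 mm wide; open, the fingers measure 123 mm over their backs; the gripper's body (75 mm by 187 mm) begins 45 mm behind the grasp point.
Start: joints at [-74.897, 30.733, -0.252, 88.115, 0.149, 61.152, -4.079], TCP at [210.5, 614.963, 238.716] pointing down, gripper open.
Joint ranges: [-154.64, 154.64], [-21.42, 123.67], [-72.66, 72.17], [13.99, 137.28], [-74.86, 254.86], [10.95, 109.41], [-158.01, 158.01]. Speed limits (degrees/s): [136.94, 136.94, 180, 180, 180, 180, 180].

INTERFACE

Orientations are given as [roll, pitch, yaw] about the fixed x, y, z axes, in that order (R = Rz(yaw) Ry(pitch) Rx(roll)).
In Python, from rig import observe, capture, camera_info, job_done, grip_depth gives the robot as it stands.
- The arm moves only by the shell command python3 -m inch 'ROWS' [FORCE]. ROWS is JSON, a list of rows, each a list of 7 numbers: the turn, a rotation vector about the tool's x, y, z in degrees, then the shift along the tool's x, y, z in m, then the opening, from 0 (shut) to 1 (fully open). In form: [[wx, wy, wz, x, y, z, fingers], ...]. A call has 1 to 10 rows; each row shifts and turns the commanded pose from where the row before left it, along the tool's axes as they then stand; what a row does not reach is not made up. A row lasts 1/12 s, in which the tool goes at most 41.7 mm and 7.16 degrees, less where a joint would pass 70% of its speed; a pose out of reach is approached as far as the arm can. A call with a gripper value outside its range is refused whole. The fingers move at their own pace and stop on an object; FORCE is the grip in N (left out, the last holds). Time passes only in rows, so rows that do not move let the fingers close. It gives the time, the measured TCP pose, the force, the opening and the grip force at its end, in the units of the state.
- observe(): the state, without advancing time (a new reading comes with each control period).
- capture(name): name is "scene" or "top" or "wrist"; returns the picture (420x560x3 uint8, red, green, blue); there is no depth.
- camera_info(name): a dict with "K" (3x3 intrinsics, pixels), "extrinsics" (4x4, takes a point from world to camera coordinates); the wrist camera has in their place "T_tool_cam" (4x4, takes a point from camera to tool coordinates, whose origin is the TCP and whose axes are the flange's). Camera axes: x right, y down, z forward; pixel columns grow to the right and rows downward; lengths in mm; the calibration is good to about 2 mm. A picture is of the moment at which its call begins: read the wrist's pose just before it. camera_info takes no time and is no camera call.
- job_done(): hands the job in; it is judged then, once.
The state is a dict: "time": time; "joints": joint angles; "qd": joint speeds; "effort": joint torques, N m; "eef_pos": TCP position; "orientation": TCP orientation; "force": force on the tool from outside, world axes, zero at the start; "torque": the same for the moment, N m; "grip_width": finger opening in mm; "finger_force": force on a finger pad.
Only numpy, scipy, OpenCV 4.12 (cv2) and the standard library are available. Lean on these libraries where they do the work, as an engineer would, in place of code of your own. Each camera call takes 0.05 s, during which the arm holds its last target. There are 200 camera calls.

TASK

Press the catch lever on the side of the soap-wrapping machine down until it snaps past its detent and stays down by itself, which frees the hood. Then lift the hood by the bar on its front and hold it still at 50 degrees from closed (give or take 5), so that a workmate can take out the wrapped soaps; the hood springs shut if let go, so finish while still holding it there with the gripper. Leave the soap stack, the card bundle and the tape roll beside the machine where they are, and do not prop the hood on anything.

Things in the scene. Friction and masses are not known exactly. Their poses are not given: they have to be found in the camera images.
- machine: White wrapping machine fixed to the bench: base 240 (x) x 280 (y) x 80 mm high, shut hood on it to 118 mm. Origin: centre of its underside, on the work surface. z up, -x its front (hood bar; faces the robot, turned up to 0.3 rad), -y its side with the catch lever. Other offsets are in this frame. Grey latch box 100 x 25 x 55 mm on the -y side, centre (-5, -152, 57) mm.
- hood (a joint): Angle of the see-through, aluminium-framed hood (216 x 260 x 35 mm, about 0.5 kg) about its rear hinge: 0 shut, grows as the front rises, stop at 1.4 rad; 50 degrees = 0.873 rad. Gravity and a spring always pull it shut, about 2.5 to 4.5 N at the bar. While the lever is up, a hook locks it (0.03 rad of play).
- hood_hinge (a point): Middle of the hood's hinge line, at (102, 0, 83) mm in the machine's frame; the line runs along the machine's y.
- hood_bar (a point): Centre of the hood's front bar: round steel, 11 mm thick, 140 mm long along the machine's y, on stems at y = -62 and +62 mm. Hood shut: at (-165, 0, 99) mm in the machine's frame, 267 mm ahead of and 16 mm above the hinge; its centre is 49 mm off the hood's front and 45 mm off the base's front, so open the fingers only about 36 mm there. It turns with the hood.
- lever (a joint): Angle of the catch lever: 0 up (sprung up, hood locked), grows as its pad is pressed down, hard stop at 0.47 rad. Pressed to near the stop and let go, it is held by its detent at about 0.38 (hood free) until pulled up; let go before about 0.3 it springs back. The press takes about 5 N at the pad, more once on the stop.
- lever_pad (a point): Centre of the top of the lever's black pad, 36 (x) x 42 (y) x 10 mm. Lever up: at (-134, -205, 94) mm in the machine's frame, tilted 0.30 rad, front edge high. It turns about the lever's pivot, an axis along the machine's y at (-40, -152, 60) mm; at the stop it is about 46 mm lower. The pad's centre is 75 mm sideways of the hood.
- soap_stack: Loose stack of three wrapped cream soaps moving as one piece, 55 x 80 x 72 mm, origin at the centre of its underside. Bystander.
- card_bundle: Loose banded bundle of white cards, 75 x 110 x 35 mm, origin at the centre of its underside. Bystander.
- tape_roll: Loose brown roll lying flat, 96 mm outside, 30 mm high, origin at the centre of its underside. Bystander.

How it is judged (in metres and radians):
On the way:
1. the lever stays down by itself, untouched, with the hood still shut (value of joint lever above 0.34 rad and contact force between each of the arm, the fingers and lever below 0.2 N and value of joint hood below 0.1 rad), for 0.2 s.
At the end, for the whole second after the job is handed in: Through the last second: hood between 45 and 55 degrees (0.785 to 0.960 rad) and still (under 0.06 rad/s), the gripper's fingers bearing on it with more than 1 N and no bystander touching it; lever latched down (over 0.34 rad) with nothing touching it; each bystander within 25 mm of its start (value of joint hood between 0.785 and 0.96 rad and velocity of joint hood between -0.06 and 0.06 rad/s and contact force between the fingers and hood above 1 N and value of joint lever above 0.34 rad and contact force between each of the arm, the fingers and lever below 0.2 N and contact force between each of soap_stack, card_bundle, tape_roll and hood below 0.1 N and distance of each of soap_stack, card_bundle, tape_roll from where it was at the start of the episode below 0.025 m); the arm keeps its last pose, push and grip.
It fails at once if the soap stack is shoved over 25 mm or tipped (distance of soap_stack from where it was at the start of the episode above 0.025 m or angle between soap_stack's own z axis and vertical above 0.3 rad).
It fails at once if the card bundle is shoved over 25 mm or tipped (distance of card_bundle from where it was at the start of the episode above 0.025 m or angle between card_bundle's own z axis and vertical above 0.3 rad).
It fails at once if the tape roll is shoved over 25 mm or tipped (distance of tape_roll from where it was at the start of the episode above 0.025 m or angle between tape_roll's own z axis and vertical above 0.3 rad).
It also fails if it takes over 48 s, if anything falls off the work surface, if the arm or the gripper's body presses on something with over 40 N, if the wrist force passes 120 N, or if a joint passes its speed limit or range.

## Working session

There is one attempt and no reset: what is moved stays moved. The work goes in short steps, Python scripts to look and compute and a shell command to move; the robot and the scene stay as the last step left them, time stands still between calls to the robot, and variables do not carry over. Pictures are saved under pics/ and viewed, at most 10 in all, crops included, and the job is handed in when it is done.

```bash
ls; mkdir -p pics
python3 - <<'E'
from rig import *
import cv2
print(observe(),grip_depth)
for n in("scene","top"):
    cv2.imwrite(f"pics/{n}0.png",cv2.cvtColor(capture(n),cv2.COLOR_RGB2BGR)); print(n,camera_info(n))
print(camera_info("wrist"))
E
```

```text
pics
{'time': 0.0, 'joints': array([-74.89816532,  30.77693732,  -0.25417602,  88.17090752,
         0.14824051,  61.15250352,  -4.08112798]), 'qd': array([ 0.03015193,  0.05603892,  0.11814154,  0.01661001, -0.13293905,
        0.06791784, -0.03765126]), 'effort': array([ 2.83222158e-05, -5.70982003e+01,  9.90456305e-01, -2.51600611e+01,
       -5.62730629e-02,  1.81117404e-02,  1.57347258e-04]), 'eef_pos': array([210.30347523, 614.37925577, 237.84401077]), 'orientation': array([-1.79900210e+02,  6.77810179e-03,  1.61107173e+02]), 'force': array([0.41460404, 0.13692609, 0.22271553]), 'torque': array([0.01118581, 0.01035008, 0.02676631]), 'finger_force': 0.0, 'grip_width': 88.09938674579001} -18.700000000000003
scene {'K': array([[401.00223025,   0.        , 274.86719881],
       [  0.        , 401.00223025, 217.02435158],
       [  0.        ,   0.        ,   1.        ]]), 'extrinsics': array([[-4.48555999e-01,  8.93682400e-01, -1.13703333e-02,
         2.64507633e+02],
       [ 6.88352770e-01,  3.37326872e-01, -6.42169016e-01,
        -3.35839632e+02],
       [-5.70059629e-01, -2.
[... 481 characters left out ...]
54193e+02],
       [ 1.69997309e-01, -1.95013678e-02, -9.85251547e-01,
         8.00899525e+02],
       [ 0.00000000e+00,  0.00000000e+00,  0.00000000e+00,
         1.00000000e+00]])}
{'K': array([[293.06967903,   0.        , 282.28019131],
       [  0.        , 293.06967903, 212.25143432],
       [  0.        ,   0.        ,   1.        ]]), 'T_tool_cam': array([[-3.95621764e-04, -9.56443176e-01, -2.91918302e-01,
         7.56609914e+01],
       [ 9.99999832e-01, -2.54836301e-04, -5.20300563e-04,
         1.43742486e+00],
       [ 4.23246543e-04, -2.91918459e-01,  9.56443116e-01,
        -1.46195883e+02],
       [ 0.00000000e+00,  0.00000000e+00,  0.00000000e+00,
         1.00000000e+00]])}
```

View pics/scene0.png

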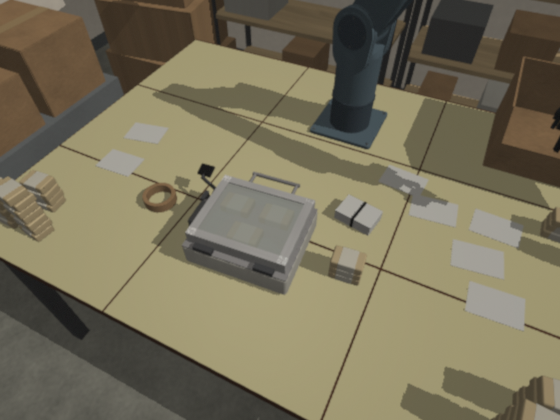

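View pics/top0.png

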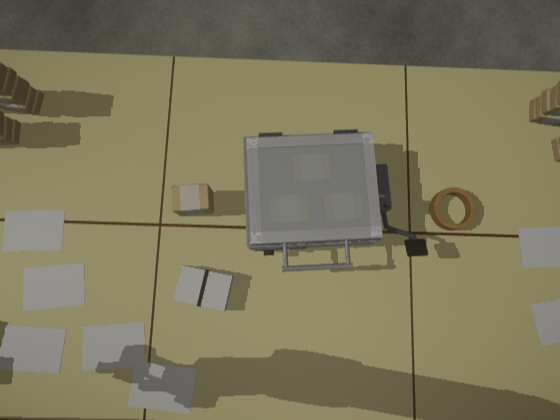

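The scene view shows the machine centred near (255,225), with its bar at (275,182) and its pad at (206,170). In the top view the bar runs from (283,268) to (351,266), the pad is at (416,247), the tape at (453,209), the cards at (204,288) and the soaps at (191,198).

```bash
cat > h.py <<'E'
import numpy as np, cv2
from rig import *
def ray(ci,uv):
    E=np.array(ci["extrinsics"]);d=np.linalg.inv(ci["K"])@[*uv,1];R=E[:3,:3]
    return -R.T@E[:3,3],R.T@d
def onz(ci,uv,z):
    o,d=ray(ci,uv);return o+d*(z-o[2])/d[2]
def two(c1,u1,c2,u2):
    o,d=ray(c1,u1);p,e=ray(c2,u2)
    s=np.linalg.lstsq(np.c_[d,-e],p-o,rcond=None)[0];a,b=o+s[0]*d,p+s[1]*e
    return (a+b)/2,np.linalg.norm(a-b)
E
python3 - <<'E'
from h import *
t=cv2.imread("pics/top0.png");s=cv2.imread("pics/scene0.png");T=camera_info("top");S=camera_info("scene")
def dark(im,x0,y0,x1,y1,th):
    m=im[y0:y1,x0:x1].max(2)<th; n,l,st,c=cv2.connectedComponentsWithStats(m.astype(np.uint8))
    k=1+np.argmax(st[1:,4]);return c[k]+[x0,y0],st[k]
a,sa=dark(t,402,237,432,260,45);b,sb=dark(s,192,160,220,182,45);print(a,sa,b,sb)
print("pad",onz(T,a,94),two(T,a,S,b))
hsv=cv2.cvtColor(t,cv2.COLOR_BGR2HSV)
# bar: not yellow (low saturation) below the hood
roi=(hsv[258:276,275:360,1]<70)
ys,xs=np.nonzero(roi);print("\n".join("".join(".#"[v] for v in r) for r in roi.astype(int)))
for n,uv,z in(("soap",(191,198),72),("card",(204,288),35),("tape",(453,209),30),("barL",(283,268),99),("barR",(351,266),99),("hoodFL",(248,245),118),("hoodFR",(382,241),118),("hoodBL",(245,137),118),("hoodBR",(374,133),118)):print(n,onz(T,uv,z).round(0))
big=np.hstack([cv2.resize(t[120:290,230:440],None,fx=2.6,fy=2.6,interpolation=2)]);cv2.imwrite("pics/c1.png",big)
E
```

```text
[415.65131579 246.83223684] [  3   2  22  17 304] [205.72566372 169.99115044] [  7   5  14  11 113]
pad [ 501.51014754 -261.31027005   94.        ] (array([ 502.37045455, -264.63863492,   87.01083689]), np.float64(1.5451310687173332))
........#####.........................................................#####..........
........#####..........................................................####..........
........#####..........................................................#####.........
........#####..........................................................#####.........
........#####..........................................................#####.........
........#####.............................................####################.......
........#####...........................######################################.......
........#####.....#.##########################################################.......
.......#######################################################################.......
.......#######################################################################.......
.....
[... 200 characters left out ...]
#####...............................................
.......###########...................................................................
.....................................................................................
.....................................................................................
.....................................................................................
.....................................................................................
soap [591. 203.  72.]
card [406. 170.  35.]
tape [ 594. -371.   30.]
barL [451.   6.  99.]
barR [ 459. -129.   99.]
hoodFL [493.  76. 118.]
hoodFR [ 509. -186.  118.]
hoodBL [713.  92. 118.]
hoodBR [ 731. -173.  118.]
```

View pics/c1.png

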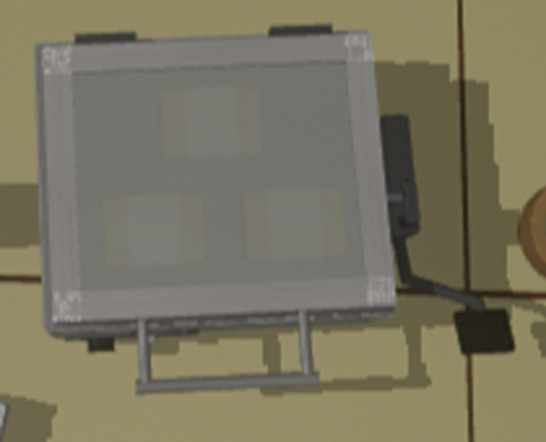

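The crop shows the machine turned about +4°. The bar runs from crop (137,388) to (318,378), and the pad is at crop (485,332). I estimate the machine yaw at 3.7°, the bar centre near (456,-62,99) and the pad at (501,-264,94). First I turn the tool so its y axis lies along the machine's x, then travel with the fingers shut.

```bash
python3 -m inch '[[0,0,6.74,0,0,0,0],[0,0,6.74,0,0,0,0],[0,0,6.74,0,0,0,0],[0,0,6.74,0,0,0,0],[0,0,6.74,0,0,0,0],[0,0,6.74,0,0,0,0],[0,0,6.74,0,0,0,0],[0,0,6.74,0,0,0,0],[0,0,6.74,0,0,0,0],[0,0,6.74,0,0,0,0]]' 30
python3 -m inch '[[0,0,0,-0.034,0.016,0,0],[0,0,0,-0.034,0.016,0,0],[0,0,0,-0.034,0.016,0,0],[0,0,0,-0.034,0.016,0,0],[0,0,0,-0.034,0.016,0,0],[0,0,0,-0.034,0.016,0,0],[0,0,0,-0.034,0.016,0,0],[0,0,0,-0.034,0.016,0,0],[0,0,0,-0.034,0.016,0,0],[0,0,0,-0.034,0.016,0,0]]'
python3 -m inch '[[0,0,0,-0.034,0.016,0,0],[0,0,0,-0.034,0.016,0,0],[0,0,0,-0.034,0.016,0,0],[0,0,0,-0.034,0.016,0,0],[0,0,0,-0.04,0,0,0],[0,0,0,-0.04,0,0,0],[0,0,0,-0.04,0,0,0],[0,0,0,-0.04,0,0,0],[0,0,0,-0.04,0,0,0],[0,0,0,-0.04,0,0,0]]'
python3 - <<'E'
from h import *
o=observe();print(o)
cv2.imwrite("pics/w1.png",cv2.cvtColor(capture("wrist"),cv2.COLOR_RGB2BGR))
E
```

```text
time: 0.93
eef_pos: [210.3, 614.6, 238.2]
orientation: [-180.0, 0.1, 93.4]
force: [0.0, 0.1, 0.4]
grip_width: 23.8
finger_force: 0.0
time: 1.77
eef_pos: [392.5, 284.2, 238.6]
orientation: [-180.0, 0.0, 93.7]
force: [1.7, -0.1, -0.2]
grip_width: 0.2
finger_force: 0.0
time: 2.6
eef_pos: [479.8, -86.8, 238.7]
orientation: [-180.0, -0.0, 93.7]
force: [1.7, -0.3, -0.8]
grip_width: 0.7
finger_force: 0.0
{'time': 2.6, 'joints': array([-22.71120869,  16.46507217,  33.23265098, 113.6695886 ,
       -11.23882923,  52.9880845 ,  19.97580258]), 'qd': array([ 51.01488935,  13.07437635,  10.67950049, -13.41013337,
       -11.30996516,   4.26585036,  65.90111305]), 'effort': array([ -5.09073883, -37.10562944,   4.68177617, -20.69683671,
         0.34074702,   0.11799955,  -1.54949985]), 'eef_pos': array([479.83529201, -86.8396076 , 238.68662738]), 'orientation': array([-1.79995367e+02, -1.88053877e-02,  9.37220487e+01]), 'force': array([ 1.67400578, -0.3171889 , -0.84452499]), 'torque': array([-0.05736455,  0.0406087 , -0.00408153]), 'finger_force': 0.0, 'grip_width': 0.6767532415201115}
```

View pics/w1.png

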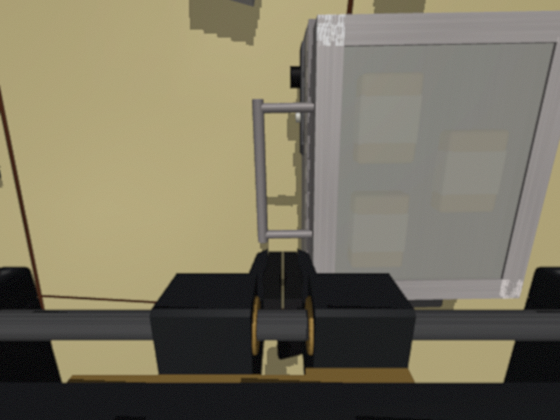

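The wrist view shows the bar from (259,100) to (263,243), with the stems at rows 107 and 234, right beside the tool. I'll check these by casting rays.

```bash
cat >> h.py <<'E'
from scipy.spatial.transform import Rotation as Ro
def wray(o,uv):
    c=camera_info("wrist");M=np.array(c["T_tool_cam"]);R=Ro.from_euler("xyz",o["orientation"],degrees=True).as_matrix()
    return R@M[:3,3]+o["eef_pos"],R@M[:3,:3]@np.linalg.inv(c["K"])@[*uv,1]
def wonz(o,uv,z):
    p,d=wray(o,uv);return p+d*(z-p[2])/d[2]
E
python3 - <<'E'
from h import *
o=dict(orientation=[180,0,93.72],eef_pos=np.array([479.8,-86.8,238.7]))
for uv in((259,100),(263,243),(288,107),(288,234)):print(wonz(o,uv,99))
T=camera_info("top")
for uv in((282,268.6),(352.5,265.2)):print(onz(T,uv,99))
print(observe()["eef_pos"],observe()["time"])
E
```

```text
[452.62107207   8.31370065  99.        ]
[ 462.6528353  -132.45255491   99.        ]
[479.47154174   4.01170108  99.        ]
[ 488.24094608 -120.61010026   99.        ]
[449.89343074   8.33409413  99.        ]
[ 460.69279536 -131.72761882   99.        ]
[479.61346279 -95.95698937 239.38241192] 2.65
```

```bash
python3 -m inch '[[0,0,0,-0.0355,0.0016,0,0],[0,0,0,-0.0355,0.0016,0,0],[0,0,0,-0.0355,0.0016,0,0],[0,0,0,-0.0355,0.0016,0,0],[0,0,0,-0.0355,0.0016,0.02,0],[0,0,0,0,0,0.03,0],[0,0,0,0,0,0.03,0],[0,0,0,0,0,0.03,0],[0,0,0,0,0,0,0],[0,0,0,0,0,0,0]]'
python3 - <<'E'
from h import *
o=observe();print(o["joints"],o["eef_pos"])
a=cv2.cvtColor(capture("wrist"),cv2.COLOR_RGB2BGR);b=cv2.cvtColor(capture("scene"),cv2.COLOR_RGB2BGR)[120:260,130:330]
cv2.imwrite("pics/w2.png",np.hstack([cv2.resize(a,(400,300)),cv2.resize(b,(400,300))]))
E
```

```text
time: 3.48
eef_pos: [498.8, -261.1, 127.9]
orientation: [-179.8, -0.1, 93.7]
force: [0.3, -0.6, -0.2]
grip_width: 0.7
finger_force: 0.0
[  0.84013025  33.83625545  29.88045413 107.55932352 -23.11336357
  44.86993324  46.94161957] [ 498.78698304 -261.05648126  127.88957835]
```

View pics/w2.png

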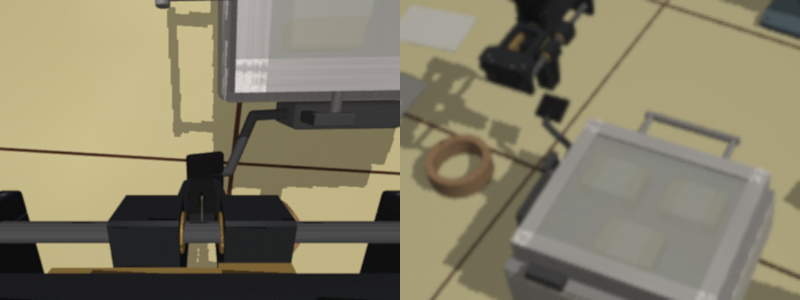

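The wrist view shows the pad under the fingertips: columns 187–224, upper edge at row 152 in the scaled view. The tape roll and the latch box are clear.

```bash
python3 - <<'E'
from h import *
o=observe();o["eef_pos"]=np.array([498.79,-261.06,127.9])
for uv in((262,216),(313,213)):print(wonz(o,uv,94))
print(observe()["eef_pos"])
E
python3 -m inch '[[0,0,0,0,0,0.01,0],[0,0,0,0,0,0.01,0],[0,0,0,0,0,0.01,0],[0,0,0,0,0,0.005,0],[0,0,0,0,0,0.005,0],[0,0,0,0,0,0.005,0],[0,0,0,0,0,0,0]]'
```

```text
[ 484.96417143 -242.58596561   94.        ]
[ 517.60829995 -238.45767518   94.        ]
[ 500.69651939 -262.10440426  130.3275154 ]
time: 4.17
eef_pos: [498.9, -261.8, 83.2]
orientation: [-179.9, -0.0, 93.7]
force: [-3.9, 1.0, 6.3]
grip_width: 0.2
finger_force: 2.8
```

```bash
python3 -m inch '[[0,0,0,0,0,0.006,0],[0,0,0,0,0,0.006,0],[0,0,0,0,0,0.006,0],[0,0,0,0,0,0.006,0],[0,0,0,0,0,0.004,0],[0,0,0,0,0,0,0]]'
python3 -m inch '[[0,0,0,0,0,0.003,0],[0,0,0,0,0,0.003,0],[0,0,0,0,0,0,0]]'
```

```text
time: 4.67
eef_pos: [500.0, -261.8, 55.1]
orientation: [180.0, 0.0, 93.7]
force: [-1.7, 0.0, 2.9]
grip_width: 0.3
finger_force: 1.7
time: 4.92
eef_pos: [500.4, -261.8, 50.1]
orientation: [179.9, 0.0, 93.7]
force: [-1.7, 0.6, 6.6]
grip_width: 0.7
finger_force: 3.2
```

```bash
python3 -m inch '[[0,0,0,0,0,0.003,0],[0,0,0,0,0,0.003,0],[0,0,0,0,0,0,0]]'
python3 -m inch '[[0,0,0,0,0,0.003,0],[0,0,0,0,0,0,0]]'
```

```text
time: 5.17
eef_pos: [500.8, -262.2, 48.8]
orientation: [179.8, -0.1, 93.7]
force: [-15.9, 9.3, 59.5]
grip_width: 0.5
finger_force: 30.1
time: 5.33
eef_pos: [500.9, -262.3, 48.2]
orientation: [179.8, -0.2, 93.6]
force: [-22.2, 14.8, 85.5]
grip_width: 0.5
finger_force: 44.2
```

It's on the hard stop, so I retract straight up and look.

```bash
python3 -m inch '[[0,0,0,0,0,-0.008,0],[0,0,0,0,0,-0.01,0],[0,0,0,0,0,-0.02,0],[0,0,0,0,0,-0.03,0],[0,0,0,0,0,-0.04,0],[0,0,0,0,0,-0.04,0],[0,0,0,0,0,-0.02,0],[0,0,0,0,0,0,0]]'
python3 - <<'E'
from h import *
o=observe();print(o["joints"],o["eef_pos"])
a=cv2.cvtColor(capture("wrist"),cv2.COLOR_RGB2BGR);b=cv2.cvtColor(capture("scene"),cv2.COLOR_RGB2BGR)[120:260,130:330]
cv2.imwrite("pics/w3.png",np.hstack([cv2.resize(a,(400,300)),cv2.resize(b,(400,300))]))
E
```

```text
time: 6.0
eef_pos: [502.5, -263.0, 213.3]
orientation: [179.6, 0.2, 93.7]
force: [-0.0, 0.5, -0.1]
grip_width: 0.6
finger_force: 0.0
[ -2.50656681  27.12085912  34.098369   104.30721677 -18.59224174
  53.7030437   43.42059996] [ 502.46689944 -262.95904197  213.25937606]
```

View pics/w3.png

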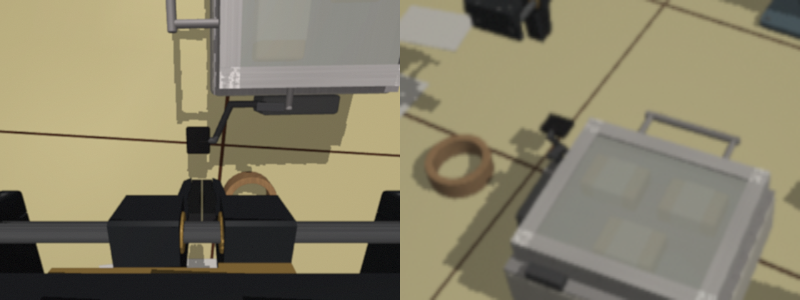

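The pad stays down: it moved from (551,107) to (556,125) in the scene crop and clear of the fingers. Next I go to a stand-off in front of the bar and tilt 40°.

```bash
python3 -m inch '[[0,0,0,0.034,-0.013,-0.003,0.36],[0,0,0,0.034,-0.013,-0.003,0.36],[0,0,0,0.034,-0.013,-0.003,0.36],[0,0,0,0.034,-0.013,-0.003,0.36],[0,0,0,0.034,-0.013,-0.003,0.36],[0,0,-0.4,0.034,-0.013,-0.003,0.36],[0,0,0,0,0,0,0.36]]'
python3 -m inch '[[-6.67,0,0,0,0,0,0.36],[-6.67,0,0,0,0,0,0.36],[-6.67,0,0,0,0,0,0.36],[-6.67,0,0,0,0,0,0.36],[-6.67,0,0,0,0,0,0.36],[-6.67,0,0,0,0,0,0.36],[0,0,0,0,0,0,0.36],[0,0,0,0,0,0,0.36]]'
python3 - <<'E'
from h import *
o=observe();print(o["joints"],o["qd"].round(1))
E
```

```text
time: 6.68
eef_pos: [405.0, -57.1, 224.9]
orientation: [-179.7, -0.2, 94.6]
force: [0.6, -0.4, 0.3]
grip_width: 31.7
finger_force: 0.0
time: 7.35
eef_pos: [408.3, -65.8, 224.7]
orientation: [161.6, -0.6, 94.2]
force: [-0.3, -0.9, 1.1]
grip_width: 31.9
finger_force: 0.0
[  2.12881038  -0.479362     3.76885839 135.75388874  -8.26490411
  26.88619755  16.79837768] [-6.2 -0.2  4.7 -0.8  0.4  0.3 -0.5]
```

The tilt stopped at 18° on the joint 4 limit. That is enough, because the round bar can turn in the pads. I'll approach partway and re-measure the bar.

```bash
python3 -m inch '[[0,0,0,0,0.003,0.025,0.36],[0,0,0,0,0.003,0.025,0.36],[0,0,0,0,0,0.02,0.36],[0,0,0,0,0,0,0.36],[0,0,0,0,0,0,0.36]]'
python3 - <<'E'
from h import *
o=observe();print(o["joints"],o["eef_pos"],o["orientation"])
a=cv2.cvtColor(capture("wrist"),cv2.COLOR_RGB2BGR);cv2.imwrite("pics/w4.png",a)
np.save("o4.npy",np.r_[o["eef_pos"],o["orientation"]])
E
```

```text
time: 7.77
eef_pos: [436.4, -60.9, 160.4]
orientation: [161.6, -0.6, 94.5]
force: [0.7, -0.0, -0.0]
grip_width: 31.8
finger_force: 0.0
[  2.84336826  10.58033429   1.9820363  136.09635387 -14.23533836
  15.71360819  22.25396619] [436.41902697 -60.94017744 160.38554535] [161.62103227  -0.59141768  94.4995178 ]
```

View pics/w4.png

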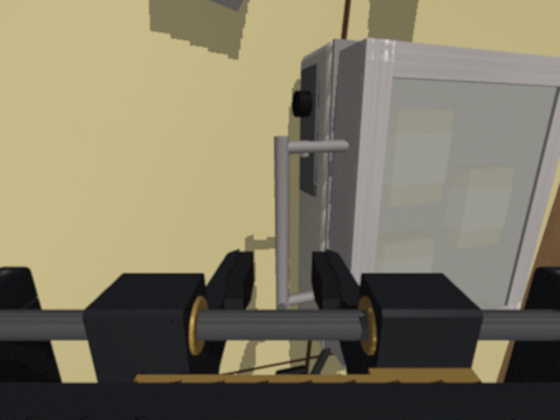

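The bar appears as a vertical line at column 282, rows 137–310, exactly midway between the finger tips (253 and 312). Joint 6 is nearing its limit, so I'll reduce the tilt to about 4°.

```bash
python3 -m inch '[[7,0,0,0,0,0,0.36],[7,0,0,0,0,0,0.36],[0,0,0,0,0,0,0.36],[0,0,0,0,0,0,0.36]]'
python3 - <<'E'
from h import *
v=np.load("o4.npy");o4=dict(eef_pos=v[:3],orientation=v[3:])
a,b=wonz(o4,(282,140),99),wonz(o4,(282,300),99);print(a,b)
o=observe();R=Ro.from_euler("xyz",o["orientation"],degrees=True).as_matrix()
y=a+(b-a)*(a[1]+62)/(a[1]-b[1]);print(y,"delta tool for grasp pt",R.T@(y-o["eef_pos"])+[0,0,18.7],"bar dir tool",R.T@((a-b)/np.linalg.norm(a-b)),o["joints"])
E
```

```text
time: 8.15
eef_pos: [439.1, -61.2, 162.7]
orientation: [175.1, -0.5, 94.5]
force: [-0.6, 0.1, -0.2]
grip_width: 31.5
finger_force: 0.0
[452.05469753   6.40316839  99.        ] [ 461.59982969 -121.66188896   99.        ]
[457.15302252 -62.          99.        ] delta tool for grasp pt [-2.81910236 12.43277569 83.62874035] bar dir tool [0.99994608 0.0034747  0.00978549] [ -4.28564678  15.19944416   8.3313227  125.96905943  -6.04106158
  34.36582094  13.00387359]
```

```bash
python3 -m inch '[[0,0,0,0,0.0062,0.01,0.36],[0,0,0,0,0.0062,0.02,0.36],[0,0,0,0,0,0.02,0.36],[0,0,0,0,0,0.018,0.36],[0,0,0,0,0,0.016,0.36],[0,0,0,0,0,0,0.36],[0,0,0,0,0,0,0.36]]'
python3 -m inch '[[0,0,0,0,0,0,0],[0,0,0,0,0,0,0],[0,0,0,0,0,0,0],[0,0,0,0,0,0,0],[0,0,0,0,0,0,0]]' 40
python3 -c "
from rig import *
print(observe()['joints'])"
```

```text
time: 8.73
eef_pos: [454.7, -59.6, 78.9]
orientation: [175.4, -0.6, 94.4]
force: [-0.1, -0.2, 0.8]
grip_width: 31.6
finger_force: 0.0
time: 9.15
eef_pos: [457.9, -59.3, 79.9]
orientation: [175.2, -0.6, 94.4]
force: [2.0, 0.6, 7.4]
grip_width: 9.2
finger_force: 38.4
[ -2.07820409  26.41143207   5.63045857 125.9252288   -9.3211327
  23.33502109  15.67252045]
```

The fingers are firmly on the bar. Now I lift along the arc, 2.5° per row.

```bash
python3 -m inch '[[0,0,0,0,0.0019,-0.0115,0],[0,0,0,0,0.0024,-0.0114,0],[0,0,0,0,0.0029,-0.0113,0],[0,0,0,0,0.0034,-0.0112,0],[0,0,0,0,0,0,0]]'
python3 -c "
from rig import *
print(observe()['joints'],observe()['effort'])"
```

```text
time: 9.57
eef_pos: [465.0, -58.8, 126.6]
orientation: [175.2, -0.6, 94.4]
force: [5.5, 1.4, -4.9]
grip_width: 8.7
finger_force: 40.0
[ -3.71080111  21.40147767   7.40930558 123.8990716   -7.76119775
  30.37531093  14.0499802 ] [  0.82874564 -41.28094912   2.91395478 -15.55809259   0.23810182
   1.14360943  -0.14117199]
```

```bash
python3 -m inch '[[0,0,0,0,0.0039,-0.011,0],[0,0,0,0,0.0044,-0.0108,0],[0,0,0,0,0.0048,-0.0106,0],[0,0,0,0,0.0053,-0.0104,0],[0,0,0,0,0.0057,-0.0102,0],[0,0,0,0,0.0062,-0.0099,0],[0,0,0,0,0.0066,-0.0096,0],[0,0,0,0,0.007,-0.0093,0]]'
python3 -m inch '[[0,0,0,0,0.0074,-0.009,0],[0,0,0,0,0.0078,-0.0087,0],[0,0,0,0,0.0082,-0.0083,0],[0,0,0,0,0.0085,-0.008,0],[0,0,0,0,0.0089,-0.0076,0],[0,0,0,0,0.0092,-0.0072,0],[0,0,0,0,0.0095,-0.0068,0],[0,0,0,0,0.0098,-0.0064,0],[0,0,0,0,0,0,0],[0,0,0,0,0,0,0]]'
python3 - <<'E'
from h import *
o=observe();R=Ro.from_euler("xyz",o["orientation"],degrees=True).as_matrix()
G=o["eef_pos"]+R@[0,0,-18.7];m=np.array([.9973,.0733,0])
B=np.array([457.2,-62,99]);H=B+267*m+[0,0,-16]
d=G-H;print(G,np.hypot(d@m,d[2]),np.degrees(np.arctan2(d[2],-d@m))-3.43,o["joints"])
a=cv2.cvtColor(capture("wrist"),cv2.COLOR_RGB2BGR);b=cv2.cvtColor(capture("scene"),cv2.COLOR_RGB2BGR)[70:280,130:410]
cv2.imwrite("pics/w5.png",np.hstack([cv2.resize(a,(400,300)),cv2.resize(b,(400,300))]))
E
```

```text
time: 10.23
eef_pos: [501.9, -55.9, 209.7]
orientation: [175.2, -0.6, 94.5]
force: [13.9, 3.0, -14.7]
grip_width: 8.4
finger_force: 40.7
time: 11.07
eef_pos: [563.7, -50.9, 273.8]
orientation: [175.6, -0.7, 94.5]
force: [10.4, 3.7, -19.6]
grip_width: 8.1
finger_force: 41.1
[562.2570415  -51.25241981 292.43827012] 264.43368038211077 48.94522106933479 [ -6.46076487  18.01290822   9.60641842 103.0595341   -5.13112681
  54.96763132   9.8693868 ]
```

View pics/w5.png

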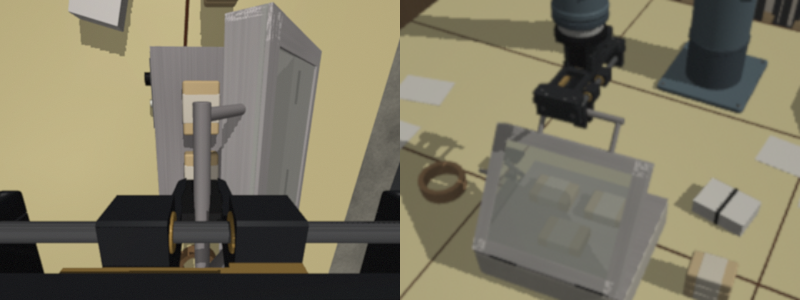

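The hood is open and held. The wrist view shows the bar running from (201,105) down into the fingers, and in the scene view the bystanders haven't moved. The force is mostly radial strain, so I'll ease about 3 mm toward the hinge and check the angle from the bar's end.

```bash
python3 -m inch '[[0,0,0,0,0.0017,0.0024,0],[0,0,0,0,0,0,0],[0,0,0,0,0,0,0],[0,0,0,0,0,0,0]]'
python3 - <<'E'
from h import *
m=np.array([.9973,.0733,0]);n=np.array([-.0733,.9973,0]);B=np.array([457.2,-62,99]);H=B+267*m+[0,0,-16]
def end(o,uv):
    p,d=wray(o,uv);return p+d*((B+70*n-p)@n)/(d@n)
v=np.load("o4.npy");print("check z~99:",end(dict(eef_pos=v[:3],orientation=v[3:]),(282,138)))
o=observe();a=cv2.cvtColor(capture("wrist"),cv2.COLOR_RGB2BGR);cv2.imwrite("pics/w6.png",cv2.resize(a[120:300,200:380],None,fx=3,fy=3))
R=Ro.from_euler("xyz",o["orientation"],degrees=True).as_matrix()
for r in(143,145,147,149):
    e=end(o,(281,r));d=e-H;print(r,e,np.hypot(d@m,d[2]),np.degrees(np.arctan2(d[2],-d@m))-3.43)
G=o["eef_pos"]+R@[0,0,-18.7];d=G-H;print(G,np.hypot(d@m,d[2]),np.degrees(np.arctan2(d[2],-d@m))-3.43,o["qd"])
# hood front top corners / bar in scene for two-view
S=camera_info("scene");s=cv2.cvtColor(capture("scene"),cv2.COLOR_RGB2BGR);cv2.imwrite("pics/s6.png",cv2.resize(s[120:270,170:330],None,fx=4,fy=4,interpolation=2))
for th in(45,50,55):
    t=np.radians(th)
    def P(x,y,z):
        w=H+n*y+m*(x*np.cos(t)+z*np.sin(t))+np.array([0,0,-x*np.sin(t)+z*np.cos(t)]);E=S["extrinsics"];c=S["K"]@(E[:3,:3]@w+E[:3,3]);return ((c[:2]/c[2]-[170,120])*4).round(0)
    print(th,"hood top front corners in crop L,R; bar end L",P(-218,130,35),P(-218,-130,35),P(-267,70,16))
E
```

```text
time: 11.5
eef_pos: [562.9, -51.0, 273.0]
orientation: [175.8, -0.8, 94.5]
force: [-5.7, 4.0, 0.2]
grip_width: 7.5
finger_force: 39.4
check z~99: [451.62542342   7.77839781  99.98027929]
143 [558.55975726  15.63790515 259.35943785] 238.26955978880653 44.31570506960285
145 [557.35082804  15.54905073 277.29729675] 252.6085225116341 46.848845907450986
147 [556.38176863  15.47782637 291.6760136 ] 264.4238267099196 48.67824787550619
149 [555.58763162  15.41945854 303.45926563] 274.2915142224807 50.058816615039184
[561.58444701 -51.32039408 291.65598948] 264.22857886198426 48.72560479378486 [-0.00140953  0.00158382  0.00735524  0.11009677  0.00548016 -0.1193432
 -0.0171128 ]
45 hood top front corners in crop L,R; bar end L [546. 250.] [126. 132.] [475. 138.]
50 hood top front corners in crop L,R; bar end L [537. 256.] [109. 136.] [464. 138.]
55 hood top front corners in crop L,R; bar end L [526. 265.] [ 92. 142.] [451. 142.]
```

View pics/s6.png

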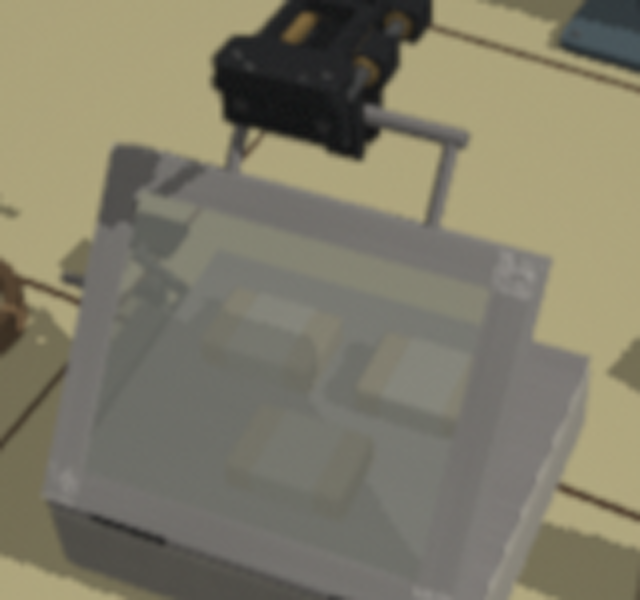

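View pics/w6.png

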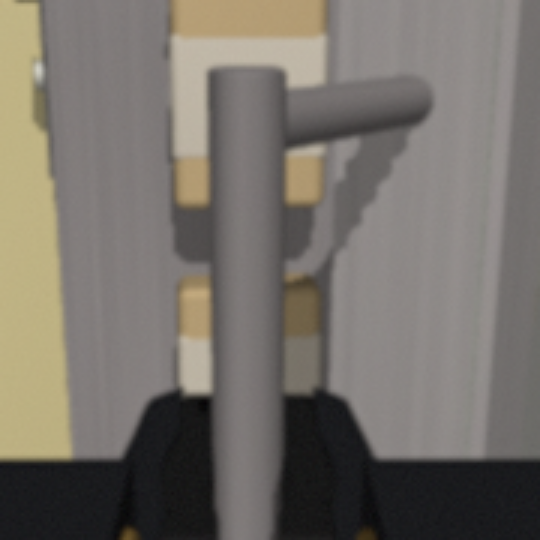

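The scene crop puts the hood corners at (548,258) and (113,147), and the bar end at (467,138). That gives about 48.5°, so I nudge it up about 1.5° to centre it.

```bash
python3 -m inch '[[0,0,0,0,0.0029,-0.0018,0],[0,0,0,0,0.0029,-0.0018,0],[0,0,0,0,0,0,0],[0,0,0,0,0,0,0],[0,0,0,0,0,0,0],[0,0,0,0,0,0,0],[0,0,0,0,0,0,0],[0,0,0,0,0,0,0],[0,0,0,0,0,0,0],[0,0,0,0,0,0,0]]'
python3 - <<'E'
from h import *
o=observe();R=Ro.from_euler("xyz",o["orientation"],degrees=True).as_matrix()
m=np.array([.9973,.0733,0]);H=np.array([457.2,-62,99])+267*m+[0,0,-16]
d=o["eef_pos"]+R@[0,0,-18.7]-H;print(np.hypot(d@m,d[2]),np.degrees(np.arctan2(d[2],-d@m))-3.43,o["qd"].round(2),o["force"])
# lever check: dark pad in top view
for n in("top","scene"):
    t=cv2.cvtColor(capture(n),cv2.COLOR_RGB2BGR);x,y=(395,225) if n=="top" else (180,155);w=t[y:y+45,x:x+50] if n=="top" else t[y:y+45,x:x+40]
    k,l,s,c=cv2.connectedComponentsWithStats((w.max(2)<45).astype(np.uint8));print(n,[(c[i]+[x,y],s[i,4]) for i in range(1,k) if s[i,4]>25])
E
```

```text
time: 12.43
eef_pos: [568.7, -50.5, 277.1]
orientation: [175.8, -0.8, 94.5]
force: [-4.7, 5.4, 1.0]
grip_width: 8.1
finger_force: 39.4
264.0418560272093 50.25684699554251 [-0.08 -0.01 -0.02  0.04 -0.09 -0.06  0.06] [-4.68215143  5.41230822  1.04792341]
top []
scene []
```

Run:
```python
from h import *
m=np.array([.9973,.0733,0]);n=np.array([-.0733,.9973,0]);H=np.array([457.2,-62,99])+267*m+[0,0,-16];O=H-102*m;O[2]=0
for c in("top","scene"):
    I=camera_info(c);t=capture(c).max(2);E=I["extrinsics"]
    for th in(0,.38,.47):
        r=np.radians(19.9)-th;w=O+m*(-40-100*np.cos(r))-n*205+[0,0,60+100*np.sin(r)]
        p=I["K"]@(E[:3,:3]@w+E[:3,3]);p=p[:2]/p[2];print(c,th,p.round(1))
        if th==.38:
            u,v=p.round().astype(int);print(t[v-20:v+21:2,u-20:u+21:2])
```

```text
top 0 [417.  246.1]
top 0.38 [410.9 250.2]
[[104 105 105 103 102 100  99 100  99 100  99  97  98  97  97  97  96  96
   95  94  93]
 [106 105 104 104 101 100  99  99 100  99 100  98  99  96  95  97  96  95
   95  95  92]
 [104 106 104 103 103 101 100  99  99 100 100  98  98  98  97  97  96  96
   94  94  93]
 [106 105 105 104 104 101  99  99  99 100 100  99  98  97  96  98  97  95
   95  94  92]
 [104 106 106 102 102 101  99 100 100 100 100  97  99  97  96  97  96  96
   95  95  94]
 [105 103 105 104 105  98 100  99  99  99 100  98  98  98  97  97  96  95
   96  95  94]
 [105 105 105 105 103 100 100  99 100  98  99  98  98  98  97  97  97  97
   96  94  94]
 [105 106 106 104 102 101 101 100  98  98  98  98  99  98  97  97  98  97
   96  96  93]
 [106 105 105 104 103 101 102  98 100  99 100  98  99  99  97  97  97  97
   96  93  94]
 [106 105 105 106 104 102 100  98 100  99  99  98  99  98  97  96  97  98
   95  95  94]
 [105 106 104 105 103 103 101 100  99  99  98  99  98  97  97  96  98  97
   96  95  94]
 [107 105 105 106 104 102 101 100 100  99  99 100  99  98  97  96  99  96
   9
[... 2077 characters left out ...]
 100  98  93 102 127 131 132 132 131
  121 121 125]
 [115 114 111 111 113 113 116 120 108 100 103 118 127 132 132 132 131 124
  118 118 120]
 [126 114 112 112 111 112 118 129 129 105  98 105 121 131 132 132 128 119
  119 118 119]
 [ 86 105 111 111 112 114 128 132 119 102  98  98 102 117 129 131 121 118
  118 119 119]
 [ 98 101 111 112 113 116 129 123 102 100  99  99  99  97 107 122 120 119
  119 120 119]
 [147 122 111 111 112 119 116 106  98  95  96 100 119 107 104 118 119 118
  119 120 126]
 [105 110 112 111 113 114 105 114 110 102  99 101 115 105 116 119 115 109
  110 121 129]
 [159 114 112 112 113 110 113 115 104 102 106 108 105 111 118 118 111 109
  112 128 129]]
scene 0.47 [208.7 178.8]
```

Seen through the hood, the pad sits at about (208,177). That matches the latched-down position. Handing in.

```bash
python3 -c "
from rig import *
print(job_done())"
```

```text
the job is handed in; nothing more can be done
None
```

I handed the job in with the lever latched down by its detent and the gripper holding the hood open, still, at about 50° by my own measurement; the hand-in returned no verdict.

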